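Fetch the spacer out of the slanted rotor pocket with sprung tongs

TASK

The centrifuge rotor is being emptied for washing and one white spacer is still deep in its slanted pocket on the side away from the robot: take the sprung tongs from their stand, reach down in line with the pocket, squeeze them shut on the spacer's stem and draw it out, touching it only with the tongs. Set it down gently, without dropping it, upright in the empty middle compartment of the steel tray, then put the tongs back, tips down, in the slot of their stand. Leave the other spacers, the capped tubes and everything else on the bench where they are.

Things in the scene. Friction and masses are not known exactly. Their poses are not given: they have to be found in the camera images.
- rotor: silver centrifuge rotor, fixed, 252 mm across, 125 mm high, bowl-shaped top, six pockets 60 degrees apart (43 mm bores, 100 mm deep, flat floors) that slant 25 degrees from vertical, down and outwards. Origin on its axis at bench height, z up. The spacer's pocket is on its +x side and runs along [0.423, 0, -0.906] in its frame. The hub is 118 mm high. Capped tubes fill the pockets at +120 and -120 degrees
- pocket_mouth (a point): centre of the mouth of the spacer's pocket, on the pocket's axis, 58 mm from the rotor's axis, 114 mm above the bench
- pocket_floor (a point): centre of the floor of that pocket, 100 mm below the mouth along the slanted axis
- spacer: white plastic spacer, 50 to 90 g, 70 mm long: a round plug 39 mm across, 38 mm long, with two thin black bands, and above it a plain round pull stem 14 mm across, 32 mm long. Origin at the centre of its underside, z along the stem. At first it stands on the pocket's floor, parallel to the pocket, leaning on the outer side of the bore, 2 mm off its axis; the stem's top is 30 mm below the mouth
- tongs: steel sprung tongs, 130 g, 165 mm long, upright in the stand's slot, tips down. Origin midway between the jaw tips; z from the tips up to the bow, y the line along which they close. Jaws flat, 14 mm wide (x), 24 mm long (z), 4 mm thick. A spring holds them open against a stop with a 28 mm gap; squeezed to a 24 mm gap they measure 33 mm over the jaws' outsides. The bow on top is 20 mm (x) by 17 mm
- tongs_grip (a point): point on the tongs' z axis between the two black rubber pads to squeeze, 122 mm above the tips, 43 mm below the top. Pads 20 mm wide (x), 34 mm long (z). Width over the pads and gap between the jaws: 40 and 28 mm (free), 39 and 24, 36.5 and 14 (jaws parallel), 33 and 0. The spring pushes each pad out with 6.6 N when open, 9.6 N at a 14 mm gap: squeezed by 1 to 2 mm they hang safely in a grip, still open
- tongs_left: the tongs' arm on their +y side; origin at the hinge in the bow, 160 mm above the tips
- tongs_right: the tongs' arm on their -y side; origin at the hinge in the bow, 160 mm above the tips
- stand: tongs stand, fixed: a steel base 110 x 110 x 8 mm with a white block, 50 x 68 mm, 75 mm high, that has one slot open at the top, 26 mm (x) by 48 mm (y). The tongs stand on the slot's floor, 8 mm above the bench, closing along the stand's y. Origin on the bench under the centre of the slot; z up
- tray: open steel tray, fixed, 228 x 85 mm (x, y), walls 28 mm high, 3 mm thick, two cross walls making three compartments in a row along x, 75 mm apart, each 72 x 79 mm inside; floor 3 mm above the bench. Origin on the bench under the centre of the middle compartment, which is empty; the outer two hold a spacer each
- spare0: spacer like the other, upright in the tray's compartment at -x; not to be moved. Origin at the centre of its underside
- spare1: the same in the compartment at +x
- tube0: capped tube, 39 mm across, grey cap, in the rotor pocket at +120 degrees, its cap 22 mm proud of the mouth; not to be moved. Origin at the centre of its underside
- tube1: the same in the pocket at -120 degrees
- spray: bystander, not to be moved: white spray bottle, 70 mm across, 200 mm tall. Origin at its underside
- flask: bystander, not to be moved: clear culture flask lying flat, 95 x 48 x 30 mm, blue cap. Origin at its underside
- tape: bystander, not to be moved: roll of tape lying flat, 96 mm across, 19 mm high. Origin at its underside
- beaker: bystander, not to be moved: glass beaker, 74 mm across, 94 mm tall. Origin at its underside
- tipbox: bystander, not to be moved: grey box with a clear lid, 85 x 120 x 78 mm. Origin at its underside
Mind the look-alikes: they are no part of the job. What is shaped like the tray but purple is not meant.

How it is judged:
On the way, in this order (a step that is already met when the one before it is completed fails the run):
1. deep in the pocket, the spacer is gripped between both jaws of the tongs, the tongs in line with it within 11 degrees (contact force between each of tongs_left, tongs_right and spacer above 1 N and distance between spacer and pocket_floor below 0.012 m and angle between the z axis of tongs and the z axis of spacer, either way round below 0.2 rad), for 0.2 s.
2. held by both jaws, the spacer is clear above the rotor, its underside at least 135 mm above the bench (contact force between each of tongs_left, tongs_right and spacer above 0.3 N and height (world z) of spacer above 0.135 m), for 0.1 s.
3. still held by both jaws, it is in the middle compartment of the tray, its underside within 8 mm of the floor (contact force between each of tongs_left, tongs_right and spacer above 0.3 N and x of spacer in the frame of tray between -0.02 and 0.02 m and y of spacer in the frame of tray between -0.025 and 0.025 m and z of spacer in the frame of tray below 0.011 m), for 0.1 s.
At the end, for the whole second after the job is handed in: the spacer stands upright (within 6 degrees), at rest, on the floor of the tray's middle compartment (centre within 20 mm along the tray, 25 mm across); the tongs stand at rest in the slot of their stand, tips within 8 mm of its floor, leaning 15 degrees at most (x of spacer in the frame of tray between -0.02 and 0.02 m and y of spacer in the frame of tray between -0.025 and 0.025 m and z of spacer in the frame of tray below 0.007 m and angle between spacer's own z axis and vertical below 0.1 rad and linear speed of each of spacer, tongs below 0.02 m/s and horizontal distance between tongs and stand below 0.025 m and z of tongs in the frame of stand below 0.016 m and angle between tongs's own z axis and vertical below 0.26 rad); the robot touches nothing.
It fails at once if the gripper's fingers touch the spacer (contact force between the fingers and spacer above 0.5 N).
It fails at once if a spare spacer or a capped tube is shifted by more than 12 mm (distance of any of spare0, spare1, tube0, tube1 from where it was at the start of the episode above 0.012 m).
It fails at once if another thing on the bench is shifted by more than 20 mm (distance of any of spray, flask, tape, beaker, tipbox from where it was at the start of the episode above 0.02 m).
It also fails if it takes over 54 s, if anything falls off the work surface, if the arm or the gripper's body presses on something with over 40 N, if the wrist force passes 120 N, or if a joint passes its speed limit or range.

ROBOT

A 6-joint arm with a two-finger parallel gripper is mounted at the origin on the work surface. World frame = base frame: x ahead of the robot, y to its left, z up, the work surface at z = 0. Lengths are in m, angles in rad, forces in N, time in s.
With the tool pointing down it reaches from about 0.375 to 0.975 m from the base axis. Payload 3.8 kg.
Tool frame: the origin (TCP) lies at the very end of the fingers, on their centre line; the grasp point (between the pads) lies 19 mm behind it (hold_point_z is the distance from the TCP to the grasp point, in m); z points along the fingers, x is the direction in which the jaws open and shut, and the axes are right-handed (so a half turn about z gives the same grasp; the last joint's range is limited). The gripper opens to 85 mm and grips with 20 to 120 N. Pads are 22 mm wide; open, the fingers measure 114 mm over their backs; the gripper's body (76 mm by 85 mm) begins 54 mm behind the grasp point. The pads swing forward as they close: fully open they stand 13 mm farther back than shut.
Start: joints at [1.134, 0.264, 1.604, -0, 1.274, -0.037], TCP at [0.263, 0.622, 0.231] pointing down, gripper open.
Joint ranges: [-2.63, 2.63], [-0.94, 2.18], [0.31, 2.57], [-1.31, 4.45], [0, 2.66], [-2.55, 2.55]. Speed limits (rad/s): [2.57, 2.57, 3.14, 3.14, 3.14, 3.14].

INTERFACE

Orientations are given as [roll, pitch, yaw] about the fixed x, y, z axes, in that order (R = Rz(yaw) Ry(pitch) Rx(roll)).
In Python, from bench import * gives the robot as it stands.
- The arm moves only by the shell command python3 -m jog 'ROWS' [FORCE]. ROWS is JSON, a list of rows, each an object of numbers: "dx", "dy", "dz": the shift along the world's x, y, z in cm; "rx", "ry", "rz": the turn, a rotation vector about the world's x, y, z in degrees; "gripper": the finger opening in cm, from 0 to 8.54. In form: [{"dx": .., "dy": .., "dz": .., "rx": .., "ry": .., "rz": .., "gripper": ..}, ...]. A call has 1 to 10 rows; each row shifts and turns the commanded pose from where the row before left it; what a row does not reach is not made up. A row lasts 1/12 s, in which the tool goes at most 41.7 mm and 7.16 degrees, less where a joint would pass 70% of its speed; a pose out of reach is approached as far as the arm can. A call with a gripper value outside its range is refused whole. The fingers move at their own pace and stop on an object; FORCE is the grip in N (left out, the last holds). Time passes only in rows, so rows that do not move let the fingers close. It gives the time, the measured TCP pose, the force and the opening at its end, in the units of the state.
- get_state(): the state, without advancing time (a new reading comes with each control period).
- read_camera(name): name is "side" or "top"; returns a dict with "image" (420x560x3 uint8, blue, green, red), "depth" (420x560 float32, m along the optical axis (not along the pixel's ray), 0 where there is no reading), "camera_matrix" (3x3 intrinsics, pixels), "pose" (4x4, takes a point from camera to world coordinates). Camera axes: x right, y up, looking along -z (the intrinsics and any distortion apply to the point x, -y, -z); pixel columns grow to the right and rows downward; lengths in m; the calibration is good to about 2 mm. A picture is of the moment at which its call begins.
- hand_in(): hands the job in, once; it reports no verdict.
Trained networks look in a picture, given as the dict that the camera call returned (one of the last four; its "shot" number tells which), for a name from the list of things; names that differ only in an ending like _2 or _b are one class to them, and where a whole thing is asked for, a point or a joint stands for the part that bears it (a point fixed in the world has none). Each returns a list of dicts, best first, with "score" (0 to 1); they miss things now and then, are a little off and sometimes report something else, mostly with a low value. They report only what shows in the picture. A call takes as long as a camera call. They do not tell look-alikes from the thing itself.
- masks_of(picture, name): "pixels" (420x560 bool, what is visible of it) and "location" ([row, column] in pixels, amid what is visible of it).
The state is a dict: "t": time; "joints": joint angles; "qvel": joint speeds; "joint_torque": joint torques, N m; "tcp_pos": TCP position; "orientation": TCP orientation; "ft_force": force on the tool from outside, world axes, zero at the start; "wrist_torque": the same for the moment, N m; "width": finger opening in m.
Only numpy, scipy, OpenCV 4.12 (cv2) and the standard library are available. Lean on these libraries where they do the work, as an engineer would, in place of code of your own. Each camera call takes 0.05 s, during which the arm holds its last target. There are 200 camera calls.

## Working session

There is one attempt and no reset: what is moved stays moved. The work goes in short steps, Python scripts to look and compute and a shell command to move; the robot and the scene stay as the last step left them, time stands still between calls to the robot, and variables do not carry over. Pictures are saved under pics/ and viewed, about 8 in all and at most 12, crops included, and the job is handed in when it is done.

```bash
ls; mkdir -p pics; cat > h.py <<'E'
from bench import *
import numpy as np, cv2
def world(p, m=None):
    "world points (HxWx3) of a picture"
    d=p["depth"]; K=np.array(p["camera_matrix"]); T=np.array(p["pose"])
    v,u=np.mgrid[0:d.shape[0],0:d.shape[1]]
    x=(u-K[0,2])/K[0,0]*d; y=(v-K[1,2])/K[1,1]*d
    P=np.stack([x,-y,-d],-1)@T[:3,:3].T+T[:3,3]
    P[d<=0]=np.nan
    return P
E
python3 - <<'E'
from h import *
print(get_state())
for c in ("top","side"):
    p=read_camera(c); cv2.imwrite(f"pics/{c}0.png",p["image"]); P=world(p)
    print(c,np.round(p["pose"],3).tolist(),p["camera_matrix"], p.keys())
    for n in ["rotor","tray","stand","tongs","spacer","spray","flask","tape","beaker","tipbox","tube0"]:
        for r in masks_of(p,n)[:4]:
            m=r["pixels"]; q=P[m]; q=q[~np.isnan(q[:,0])]
            if len(q)==0: continue
            print(c,n,round(r["score"],2),np.round(r["location"]),m.sum(),"med",np.round(np.median(q,0),3),"lo",np.round(np.percentile(q,2,axis=0),3),"hi",np.round(np.percentile(q,98,axis=0),3))
E
```

```text
pics
{'t': 0.0, 'joints': array([ 1.13406036e+00,  2.64794069e-01,  1.60536690e+00,  3.01025506e-05,
        1.27372246e+00, -3.68981955e-02]), 'qvel': array([ 4.81061832e-04, -3.32095906e-05,  2.57353059e-04, -7.03333379e-04,
        2.27248847e-04,  2.14641220e-04]), 'joint_torque': array([ 2.27431876e-03, -5.15104330e+01, -3.67313969e+01, -7.41270333e-05,
        1.29705184e-02, -2.65879333e-05]), 'tcp_pos': array([0.26243652, 0.62109547, 0.22993831]), 'orientation': array([-3.14147940e+00,  2.28815724e-03,  1.17094984e+00]), 'ft_force': array([ 0.26578864,  0.74864944, -0.20928944]), 'wrist_torque': array([ 0.05065113,  0.02516934, -0.03884332]), 'width': 0.08505029344471728}
top [[-0.014, 0.991, -0.13, 0.358], [-1.0, -0.014, 0.003, -0.049], [0.002, 0.13, 0.992, 1.603], [0.0, 0.0, 0.0, 1.0]] [[526.70626118   0.         283.26758427]
 [  0.         526.70626118 206.18258841]
 [  0.           0.           1.        ]] dict_keys(['image', 'depth', 'camera_matrix', 'pose', 'shot'])
top rotor 0.66 [209. 324.] 4922 med [ 0.55  -0.173  0.098] lo [ 0.442 -0.288  0.034] hi [ 0.663 -0.066 
[... 3807 characters left out ...]
0.438  0.003] hi [ 0.585 -0.37   0.097]
side tipbox 0.62 [388. 300.] 2794 med [ 0.405 -0.448  0.079] lo [ 0.361 -0.506  0.044] hi [ 0.451 -0.388  0.083]
side tipbox 0.45 [173. 266.] 254 med [0.612 0.151 0.041] lo [0.597 0.139 0.007] hi [0.634 0.177 0.074]
side tube0 0.84 [242. 282.] 302 med [ 0.512 -0.152  0.133] lo [ 0.494 -0.169  0.117] hi [ 0.536 -0.134  0.143]
side tube0 0.6 [262. 315.] 334 med [ 0.546 -0.236  0.133] lo [ 0.53  -0.249  0.114] hi [ 0.569 -0.207  0.144]
side tube0 0.57 [271. 306.] 7705 med [ 0.535 -0.221  0.095] lo [ 0.44  -0.298  0.024] hi [ 0.649 -0.087  0.127]
side tube0 0.22 [389. 302.] 2820 med [ 0.405 -0.448  0.079] lo [ 0.361 -0.507  0.04 ] hi [ 0.451 -0.387  0.083]
```

View pics/top0.png

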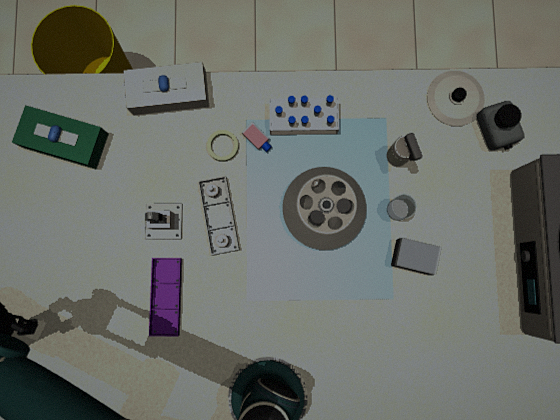

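View pics/side0.png

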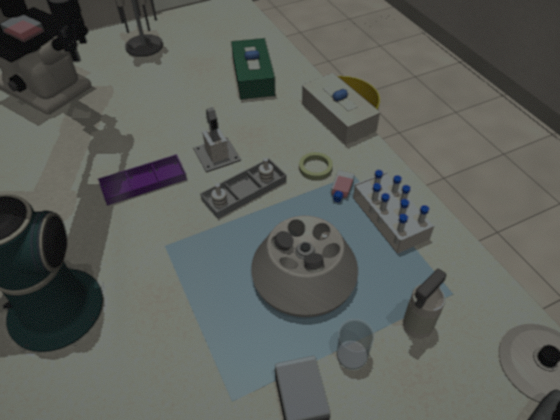

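Top view: the steel tray is at about (row 216, col 220), its long axis nearly along world x. The stand with the tongs is at (222, 160), and the purple look-alike tray is at (297, 166). In the rotor at (207, 325), the tubes are in the two near/right pockets and the spacer's pocket is at (186, 316). Next I fit the poses.

```bash
python3 - <<'E'
from h import *
from scipy.optimize import minimize
ps={c:read_camera(c) for c in ("top","side")}
W={c:world(p) for c,p in ps.items()}
def pts(lo,hi,c): 
    P=W[c]; m=np.all((P>lo)&(P<hi),-1); return P[m]
def rect(P):
    (a,b),(w,h),th=cv2.minAreaRect((P[:,:2]*1000).astype(np.float32)); return np.round([a,b,w,h,th],1)
for c in W:
    # rotor axis: z a function of r
    P=pts([.40,-.33,.03],[.70,-.03,.122],c)
    def cost(x):
        r=np.hypot(P[:,0]-x[0],P[:,1]-x[1]); o=np.argsort(r); z=P[o,2]
        return np.mean(np.minimum(abs(np.diff(z)),.01))
    s=min((minimize(cost,[.553+a,-.178+b],method="Nelder-Mead",options=dict(initial_simplex=[[.553+a,-.178+b],[.56+a,-.178+b],[.553+a,-.17+b]])) for a in(-.004,.004) for b in(-.004,.004)),key=lambda s:s.fun)
    print(c,"rotor",s.x,s.fun)
    for nm,ar in(("rim",[.4,-.33,.117]),):
        Q=pts(ar,[.7,-.03,.121],c); print(c,"hub?",np.median(Q[np.hypot(*(Q[:,:2]-s.x).T)<.02],0))
    for r in masks_of(ps[c],"tube0")[:2]:
        q=W[c][r["pixels"]]; q=q[q[:,2]>.125]; print(c,"tube",np.round((q.min(0)+q.max(0))/2,4),np.round(cv2.minEnclosingCircle((q[:,:2]*1000).astype(np.float32))[0],1))
    print(c,"tray rect",rect(pts([.40,.07,.022],[.68,.215,.034],c)), "all", rect(pts([.40,.07,-.01+.016],[.68,.215,.034],c)))
    for x0,x1 in((.42,.52),(.56,.66)):
        Q=pts([x0,.08,.065],[x1,.21,.082],c); print(c,"spare stem top",len(Q),np.round(Q.mean(0),4) if len(Q) else"")
    Q=pts([.44,.22,.005],[.62,.40,.013],c); print(c,"stand base",rect(Q))
    Q=pts([.48,.25,.07],[.58,.35,.085],c); print(c,"block top",len(Q),rect(Q),np.median(Q[:,2]))
    for z0,z1 in((.155,.18),(.10,.142),(.085,.18)):
        Q=pts([.48,.24,z0],[.58,.36,z1],c); print(c,"tongs",z0,len(Q),rect(Q),Q.mean(0),Q[:,2].max())
top=cv2.resize(ps["top"]["image"][170:260,120:260],None,fx=5,fy=5,interpolation=cv2.INTER_CUBIC); cv2.imwrite("pics/crop1.png",top)
E
```

```text
top rotor [ 0.55620089 -0.17741653] 0.004434423219509351
top hub? [ 0.55364778 -0.17895605  0.11843333]
top tube [ 0.5163 -0.1475  0.1369] [ 516.1 -146.3]
top tube [ 0.5496 -0.2303  0.1342] [ 551.3 -229.9]
top tray rect [540.2 141.9 228.8  85.8   9.9] all [539.6 142.9 143.3 278.9  89.8]
top spare stem top 19 [0.4619 0.1302 0.0722]
top spare stem top 19 [0.6144 0.1594 0.0718]
top stand base [529.7 309.7 178.9 177.8  89.7]
top block top 192 [524.9 310.   68.1  48.   89.5] 0.07602340120977513
top tongs 0.155 77 [525.1 309.9  29.5  20.4  89.4] [0.52474872 0.3082971  0.166915  ] 0.17895148920854265
top tongs 0.1 28 [518.3 305.5  17.3  41.   24.1] [0.52332485 0.29664896 0.12540993] 0.14124849109894555
top tongs 0.085 143 [5.207e+02 3.102e+02 2.890e+01 4.120e+01 3.000e-01] [0.52423352 0.30495902 0.15227038] 0.17895148920854265
side rotor [ 0.55724326 -0.17720847] 0.004470635333020248
side hub? [ 0.55647721 -0.17855353  0.11936294]
side tube [ 0.5495 -0.229   0.1354] [ 551.2 -229.1]
side tube [ 0.5162 -0.1504  0.1362] [ 516.3 -149.4]
side tray rect [541.1 140.9 230.8  94.7  10.8] all [543.  140.1 141.8 271.7  88.5]
side spare stem top 31 [0.4627 0.1277 0.0718]
side spare stem top 27 [0.6154 0.1568 0.0721]
side stand base [5.306e+02 3.095e+02 1.780e+02 1.777e+02 2.000e-01]
side block top 228 [526.2 308.2  73.8  50.9  89.4] 0.07660485416895985
side tongs 0.155 80 [525.7 306.7  32.2  20.3  89.9] [0.5255278  0.30401723 0.1658193 ] 0.17725885508424855
side tongs 0.1 103 [521.1 307.8  19.6  45.3  18.2] [0.52393063 0.30056116 0.12309098] 0.14164318112173502
side tongs 0.085 254 [525.2 308.3  20.4  45.4   4. ] [0.52467336 0.30162509 0.13805396] 0.17725885508424855
```

View pics/crop1.png

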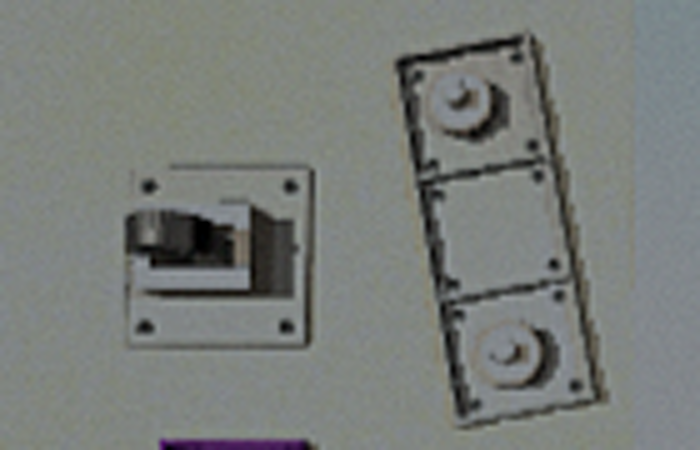

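Stand and tongs are at (0.5255, 0.309), closing along y. The tray is at (0.5395, 0.1425) with yaw about 10°. The rotor is at (0.5555, -0.1785) with yaw about 23°. I turn to yaw -90° on the way to the tongs, which leaves joint 6 room later.

```bash
python3 -m jog '[{"dx":1.2,"dy":-1.4,"rz":-7.1,"gripper":8.5},{"dx":1.2,"dy":-1.4,"rz":-7.1},{"dx":1.2,"dy":-1.4,"rz":-7.1},{"dx":1.2,"dy":-1.4,"rz":-7.1},{"dx":1.2,"dy":-1.4,"rz":-7.1},{"dx":1.2,"dy":-1.4,"rz":-7.1},{"dx":1.2,"dy":-1.4,"rz":-7.1},{"dx":1.2,"dy":-1.4,"rz":-7.1},{"dx":1.2,"dy":-1.4,"rz":-7.1},{"dx":1.2,"dy":-1.4,"rz":-7.1}]' 60
python3 -m jog '[{"dx":1.2,"dy":-1.4,"rz":-7.1},{"dx":1.2,"dy":-1.4,"rz":-7.1},{"dx":1.2,"dy":-1.4,"rz":-7.1},{"dx":1.2,"dy":-1.4,"rz":-7.1},{"dx":1.2,"dy":-1.4,"rz":-7.1},{"dx":1.2,"dy":-1.4,"rz":-7.1},{"dx":1.2,"dy":-1.4,"rz":-7.1},{"dx":1.2,"dy":-1.4,"rz":-7.1},{"dx":1.2,"dy":-1.4,"rz":-7.1},{"dx":1.2,"dy":-1.4,"rz":-7.1}]'
python3 -m jog '[{"dx":1.2,"dy":-1.6,"rz":-7.1},{"dx":1.1,"dy":-1.6,"rz":-7.1},{},{}]'
python3 -c "
from bench import *
print(get_state()['joints'])"
```

```text
[ 1.13411421e+00  2.63892171e-01  1.60396325e+00  3.55511712e-07
  1.27366189e+00 -3.69464900e-02]schema error: expected keys dx, dy, dz, rx, ry, rz, gripper
schema error: expected keys dx, dy, dz, rx, ry, rz, gripper
schema error: expected keys dx, dy, dz, rx, ry, rz, gripper
```

```bash
python3 -m jog '[{"dx":1.2,"dy":-1.4,"dz":0,"rx":0,"ry":0,"rz":-7.1,"gripper":8.5},{"dx":1.2,"dy":-1.4,"dz":0,"rx":0,"ry":0,"rz":-7.1,"gripper":8.5},{"dx":1.2,"dy":-1.4,"dz":0,"rx":0,"ry":0,"rz":-7.1,"gripper":8.5},{"dx":1.2,"dy":-1.4,"dz":0,"rx":0,"ry":0,"rz":-7.1,"gripper":8.5},{"dx":1.2,"dy":-1.4,"dz":0,"rx":0,"ry":0,"rz":-7.1,"gripper":8.5},{"dx":1.2,"dy":-1.4,"dz":0,"rx":0,"ry":0,"rz":-7.1,"gripper":8.5},{"dx":1.2,"dy":-1.4,"dz":0,"rx":0,"ry":0,"rz":-7.1,"gripper":8.5},{"dx":1.2,"dy":-1.4,"dz":0,"rx":0,"ry":0,"rz":-7.1,"gripper":8.5},{"dx":1.2,"dy":-1.4,"dz":0,"rx":0,"ry":0,"rz":-7.1,"gripper":8.5},{"dx":1.2,"dy":-1.4,"dz":0,"rx":0,"ry":0,"rz":-7.1,"gripper":8.5}]' 60
python3 -c "
from bench import *
print(get_state()['joints'])"
```

```text
t: 2.23
tcp_pos: [0.3833, 0.4811, 0.2314]
orientation: [-3.141, -0.0, -0.074]
ft_force: [0.4, -0.1, 0.6]
width: 0.085
[8.57564919e-01 1.51467505e-01 1.73816261e+00 7.28281988e-06
 1.25169342e+00 9.31797200e-01]
```

```bash
python3 -m jog '[{"dx":1.2,"dy":-1.4,"dz":0,"rx":0,"ry":0,"rz":-7.1,"gripper":8.5},{"dx":1.2,"dy":-1.4,"dz":0,"rx":0,"ry":0,"rz":-7.1,"gripper":8.5},{"dx":1.2,"dy":-1.4,"dz":0,"rx":0,"ry":0,"rz":-7.1,"gripper":8.5},{"dx":1.2,"dy":-1.4,"dz":0,"rx":0,"ry":0,"rz":-7.1,"gripper":8.5},{"dx":1.2,"dy":-1.4,"dz":0,"rx":0,"ry":0,"rz":-7.1,"gripper":8.5},{"dx":1.2,"dy":-1.5,"dz":0,"rx":0,"ry":0,"rz":-7.1,"gripper":8.5},{"dx":1.2,"dy":-1.5,"dz":0,"rx":0,"ry":0,"rz":-7.1,"gripper":8.5},{"dx":1.2,"dy":-1.5,"dz":0,"rx":0,"ry":0,"rz":-7.1,"gripper":8.5},{"dx":1.2,"dy":-1.5,"dz":0,"rx":0,"ry":0,"rz":-7.1,"gripper":8.5},{"dx":1.2,"dy":-1.5,"dz":0,"rx":0,"ry":0,"rz":-7.1,"gripper":8.5}]'
python3 -m jog '[{"dx":1.2,"dy":-1.4,"dz":0,"rx":0,"ry":0,"rz":-7.1,"gripper":8.5},{"dx":1.0,"dy":-1.3,"dz":0,"rx":0,"ry":0,"rz":-7.1,"gripper":8.5},{"dx":0,"dy":0,"dz":0,"rx":0,"ry":0,"rz":-0.6,"gripper":8.5},{"dx":0,"dy":0,"dz":0,"rx":0,"ry":0,"rz":0,"gripper":8.5}]'
```

```text
t: 3.07
tcp_pos: [0.5033, 0.336, 0.2314]
orientation: [-3.141, 0.0, -1.313]
ft_force: [-0.2, 1.4, -0.2]
width: 0.085
t: 3.4
tcp_pos: [0.5251, 0.3092, 0.2313]
orientation: [3.141, 0.0, -1.566]
ft_force: [0.3, 0.3, -0.3]
width: 0.0853
```

```bash
python3 -m jog '[{"dx":0,"dy":0,"dz":-2,"rx":0,"ry":0,"rz":0,"gripper":8.5},{"dx":0,"dy":0,"dz":-2,"rx":0,"ry":0,"rz":0,"gripper":8.5},{"dx":0,"dy":0,"dz":-2,"rx":0,"ry":0,"rz":0,"gripper":8.5},{"dx":0,"dy":0,"dz":-2,"rx":0,"ry":0,"rz":0,"gripper":8.5},{"dx":0,"dy":0,"dz":-2,"rx":0,"ry":0,"rz":0,"gripper":8.5},{"dx":0,"dy":0,"dz":-1,"rx":0,"ry":0,"rz":0,"gripper":8.5},{"dx":0,"dy":0,"dz":-1,"rx":0,"ry":0,"rz":0,"gripper":8.5},{"dx":0,"dy":0,"dz":0,"rx":0,"ry":0,"rz":0,"gripper":8.5}]' 60
python3 -m jog '[{"dx":0,"dy":0,"dz":0,"rx":0,"ry":0,"rz":0,"gripper":4.5},{"dx":0,"dy":0,"dz":0,"rx":0,"ry":0,"rz":0,"gripper":4.2},{"dx":0,"dy":0,"dz":0,"rx":0,"ry":0,"rz":0,"gripper":4.0},{"dx":0,"dy":0,"dz":0,"rx":0,"ry":0,"rz":0,"gripper":3.85},{"dx":0,"dy":0,"dz":0,"rx":0,"ry":0,"rz":0,"gripper":3.85},{"dx":0,"dy":0,"dz":0,"rx":0,"ry":0,"rz":0,"gripper":3.85},{"dx":0,"dy":0,"dz":0,"rx":0,"ry":0,"rz":0,"gripper":3.85},{"dx":0,"dy":0,"dz":0,"rx":0,"ry":0,"rz":0,"gripper":3.85}]'
```

```text
t: 4.07
tcp_pos: [0.5231, 0.3096, 0.1092]
orientation: [3.138, -0.002, -1.564]
ft_force: [-0.7, -0.9, 0.5]
width: 0.0847
t: 4.73
tcp_pos: [0.5258, 0.3104, 0.1128]
orientation: [-3.139, 0.001, -1.566]
ft_force: [-0.1, 0.9, 5.5]
width: 0.0389
```

```bash
python3 -m jog '[{"dx":0,"dy":0,"dz":1,"rx":0,"ry":0,"rz":0,"gripper":3.85},{"dx":0,"dy":0,"dz":2,"rx":0,"ry":0,"rz":0,"gripper":3.85},{"dx":0,"dy":0,"dz":2,"rx":0,"ry":0,"rz":0,"gripper":3.85},{"dx":0,"dy":0,"dz":2,"rx":0,"ry":0,"rz":0,"gripper":3.85},{"dx":0,"dy":0,"dz":2,"rx":0,"ry":0,"rz":0,"gripper":3.85},{"dx":0,"dy":0,"dz":2,"rx":0,"ry":0,"rz":0,"gripper":3.85},{"dx":0,"dy":0,"dz":2,"rx":0,"ry":0,"rz":0,"gripper":3.85},{"dx":0,"dy":0,"dz":2,"rx":0,"ry":0,"rz":0,"gripper":3.85},{"dx":0,"dy":0,"dz":2,"rx":0,"ry":0,"rz":0,"gripper":3.85},{"dx":0,"dy":0,"dz":2,"rx":0,"ry":0,"rz":0,"gripper":3.85}]'
python3 - <<'E'
from h import *
p=read_camera("side"); s=get_state(); t=s["tcp_pos"]; print(t,s["orientation"],s["width"],s["ft_force"])
P=world(p); m=(np.hypot(P[...,0]-t[0],P[...,1]-t[1])<.03)&(P[...,2]<t[2]-.005)&(P[...,2]>.09)
q=P[m]; print(len(q),"zmin",np.sort(q[:,2])[:8])
for z in np.arange(t[2]-.11,t[2],.012):
    k=q[abs(q[:,2]-z)<.006]
    if len(k): print(round(z,3),len(k),np.round(k.min(0),4),np.round(k.max(0),4))
r,c=np.argwhere(m).mean(0).astype(int)
cv2.imwrite("pics/lift.png",cv2.resize(p["image"][max(r-50,0):r+60,max(c-70,0):c+70],None,fx=5,fy=5,interpolation=cv2.INTER_CUBIC))
E
```

```text
t: 5.57
tcp_pos: [0.524, 0.3093, 0.3018]
orientation: [3.14, -0.001, -1.566]
ft_force: [0.1, 0.8, -1.4]
width: 0.0385
[0.5259349  0.31036977 0.30710435] [-3.13633641e+00  2.73350511e-03 -1.56561924e+00] 0.0386611639456714 [ 2.01385471 -0.08248592  3.56850792]
270 zmin [0.19767602 0.19885536 0.19969242 0.20001168 0.20076783 0.20096292
 0.20098877 0.20187734]
0.197 11 [0.517  0.2908 0.1977] [0.5312 0.3221 0.2026]
0.209 28 [0.5177 0.291  0.2033] [0.5312 0.3244 0.2149]
0.221 36 [0.5162 0.2919 0.2153] [0.5318 0.3209 0.227 ]
0.233 31 [0.5176 0.2894 0.2272] [0.5315 0.3242 0.2391]
0.245 32 [0.5172 0.2919 0.2393] [0.5319 0.3235 0.25  ]
0.257 30 [0.5168 0.2906 0.2519] [0.5315 0.323  0.2621]
0.269 37 [0.5167 0.2907 0.2637] [0.5308 0.3248 0.2749]
0.281 36 [0.5171 0.2879 0.2753] [0.5313 0.3239 0.2868]
0.293 26 [0.5174 0.2892 0.2875] [0.5317 0.3244 0.2982]
0.305 3 [0.5172 0.2903 0.2994] [0.5184 0.3198 0.3019]
```

View pics/lift.png

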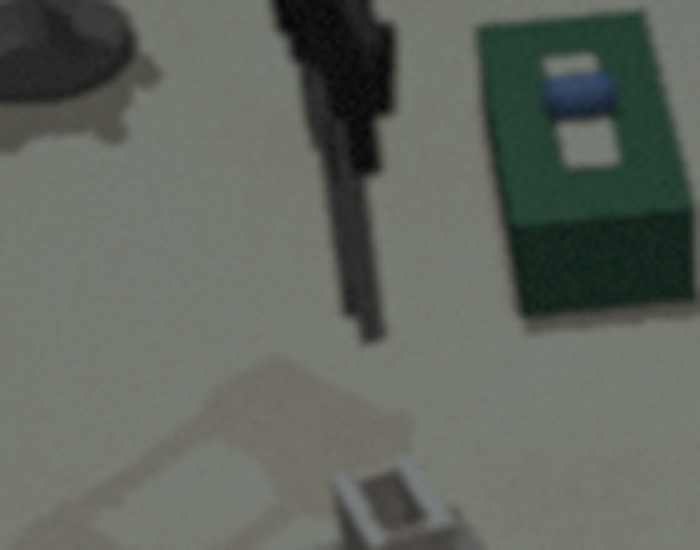

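Tongs hang straight and coaxial with the tool, tips about 103 mm below the TCP. The empty slot is visible under them at (495, 385) in the crop. Next I move over the rotor and tilt into line with the pocket.

```bash
python3 -m jog '[{"dx":0.1,"dy":-1,"dz":0,"rx":0,"ry":0,"rz":2.27,"gripper":3.85},{"dx":0.1,"dy":-2,"dz":0,"rx":0,"ry":0,"rz":2.27,"gripper":3.85},{"dx":0.1,"dy":-2.5,"dz":0,"rx":0,"ry":0,"rz":2.27,"gripper":3.85},{"dx":0.1,"dy":-2.7,"dz":0,"rx":0,"ry":0,"rz":2.27,"gripper":3.85},{"dx":0.1,"dy":-2.7,"dz":0,"rx":0,"ry":0,"rz":2.27,"gripper":3.85},{"dx":0.1,"dy":-2.7,"dz":0,"rx":0,"ry":0,"rz":2.27,"gripper":3.85},{"dx":0.1,"dy":-2.7,"dz":0,"rx":0,"ry":0,"rz":2.27,"gripper":3.85},{"dx":0.1,"dy":-2.7,"dz":0,"rx":0,"ry":0,"rz":2.27,"gripper":3.85},{"dx":0.1,"dy":-2.7,"dz":0,"rx":0,"ry":0,"rz":2.27,"gripper":3.85},{"dx":0.1,"dy":-2.7,"dz":0,"rx":0,"ry":0,"rz":2.27,"gripper":3.85}]' 60
python3 -m jog '[{"dx":0.1,"dy":-2.7,"dz":-0.3,"rx":0.98,"ry":-2.3,"rz":0,"gripper":3.85},{"dx":0.1,"dy":-2.7,"dz":-0.4,"rx":0.98,"ry":-2.3,"rz":0,"gripper":3.85},{"dx":0.1,"dy":-2.7,"dz":-0.4,"rx":0.98,"ry":-2.3,"rz":0,"gripper":3.85},{"dx":0.1,"dy":-2.7,"dz":-0.4,"rx":0.98,"ry":-2.3,"rz":0,"gripper":3.85},{"dx":0.1,"dy":-2.7,"dz":-0.4,"rx":0.98,"ry":-2.3,"rz":0,"gripper":3.85},{"dx":0.1,"dy":-2.7,"dz":-0.4,"rx":0.98,"ry":-2.3,"rz":0,"gripper":3.85},{"dx":0.1,"dy":-2.7,"dz":-0.4,"rx":0.98,"ry":-2.3,"rz":0,"gripper":3.85},{"dx":0.1,"dy":-2.7,"dz":-0.4,"rx":0.98,"ry":-2.3,"rz":0,"gripper":3.85},{"dx":0.1,"dy":-2.0,"dz":-0.4,"rx":0.98,"ry":-2.3,"rz":0,"gripper":3.85},{"dx":0,"dy":-1.3,"dz":0,"rx":0.98,"ry":-2.3,"rz":0,"gripper":3.85}]'
python3 -c "
from bench import *
for i in range(3):
  s=get_state(); print(s['joints'],s['tcp_pos'],s['orientation'],s['width'])"
```

```text
t: 6.45
tcp_pos: [0.5338, 0.0644, 0.3002]
orientation: [3.14, 0.0, -1.167]
ft_force: [0.3, -0.1, -0.9]
width: 0.0389
t: 7.28
tcp_pos: [0.5424, -0.185, 0.2642]
orientation: [-2.705, 0.002, -1.171]
ft_force: [-0.8, -0.1, -2.2]
width: 0.0388
[-0.58980644 -0.12361792  2.01640827  0.42272308  1.04077388  0.40383089] [ 0.5424482  -0.18499358  0.26423214] [-2.70547220e+00  1.81872504e-03 -1.17106219e+00] 0.038753528562114864
[-0.58980644 -0.12361792  2.01640827  0.42272308  1.04077388  0.40383089] [ 0.5424482  -0.18499358  0.26423214] [-2.70547220e+00  1.81872504e-03 -1.17106219e+00] 0.038753528562114864
[-0.58980644 -0.12361792  2.01640827  0.42272308  1.04077388  0.40383089] [ 0.5424482  -0.18499358  0.26423214] [-2.70547220e+00  1.81872504e-03 -1.17106219e+00] 0.038753528562114864
```

```bash
python3 -m jog '[{"dx":0.5,"dy":0.2,"dz":-1.2,"rx":0,"ry":0,"rz":0,"gripper":3.85},{"dx":0.5,"dy":0.2,"dz":-1.2,"rx":0,"ry":0,"rz":0,"gripper":3.85},{"dx":0.5,"dy":0.2,"dz":-1.2,"rx":0,"ry":0,"rz":0,"gripper":3.85},{"dx":0,"dy":0,"dz":0,"rx":0,"ry":0,"rz":0,"gripper":3.85}]'
python3 - <<'E'
from h import *
a=np.array([.389,.165,-.9063]); et=np.array([-.3907,.9205,0]); n=np.cross(et,a); n*=np.sign(n[0])
C=np.array([.5555,-.1785,0]); er=np.array([.9205,.3907,0]); M=C+.058*er+[0,0,.114]
s=get_state(); print(s["tcp_pos"])
ims=[]
for c in("side","top"):
    p=read_camera(c); P=world(p); D=P-M; S=D@a; Tt=D@et; N=D@n
    # tongs near the mouth
    m=(S>-.075)&(S<-.012)&(abs(Tt)<.03)&(abs(N)<.02)&(P[...,2]>.128)
    q=np.c_[S[m],Tt[m],N[m]]*1000
    print(c,"tongs pts",len(q),"s max",np.sort(q[:,0])[-5:] if len(q) else"")
    for lo in(-70,-55,-40,-30):
        k=q[(q[:,0]>=lo)&(q[:,0]<lo+15)]
        if len(k)>3: print("  s",lo,len(k),"t",np.round(np.percentile(k[:,1],[2,98]),1),"n",np.round(np.percentile(k[:,2],[2,98]),1))
    # stem
    m=(S>.02)&(S<.07)&(abs(Tt)<.02)&(abs(N)<.02)&(P[...,2]>.03)
    q=np.c_[S[m],Tt[m],N[m]]*1000; print(c,"in bore",len(q),np.round(np.c_[q,p["image"][m].mean(1)],0)[:40].tolist())
    r=[(210,330),(190,330)][c=="top"]
    K=p["camera_matrix"]; T=p["pose"]; x=T[:3,:3].T@(M-T[:3,3]); u=K[0][0]*x[0]/-x[2]+K[0][2]; v=K[1][1]*-x[1]/-x[2]+K[1][2]
    print(c,"mouth px",u,v); u=int(u);v=int(v)
    ims.append(cv2.resize(p["image"][v-35:v+35,u-35:u+35],None,fx=5.7,fy=5.7,interpolation=cv2.INTER_CUBIC))
cv2.imwrite("pics/near.png",np.clip(np.hstack(ims).astype(float)*1.5,0,255))
E
```

```text
t: 7.62
tcp_pos: [0.5565, -0.1761, 0.2259]
orientation: [-2.71, 0.006, -1.169]
ft_force: [-0.9, 0.6, -2.4]
width: 0.0386
[ 0.55653661 -0.17610425  0.22588742]
side tongs pts 95 s max [-23.50509989 -23.2357363  -22.94606178 -21.82358171 -21.82340129]
  s -70 29 t [-14.5  14. ] n [-10.6   2.2]
  s -55 30 t [-14.8  13.2] n [-11.1   2.2]
  s -40 25 t [-15.2  11.6] n [-11.2   1.9]
  s -30 11 t [-14.2  11.4] n [-10.6   1.9]
side in bore 90 [[24.0, 17.0, 16.0, 54.0], [27.0, 16.0, 18.0, 55.0], [25.0, 14.0, 19.0, 57.0], [23.0, 11.0, 20.0, 53.0], [30.0, 16.0, 16.0, 55.0], [33.0, 15.0, 18.0, 57.0], [33.0, 13.0, 19.0, 57.0], [38.0, 16.0, 17.0, 58.0], [40.0, 14.0, 18.0, 60.0], [38.0, 11.0, 19.0, 56.0], [47.0, 17.0, 16.0, 58.0], [48.0, 15.0, 18.0, 58.0], [48.0, 13.0, 19.0, 55.0], [46.0, 11.0, 20.0, 57.0], [53.0, 16.0, 16.0, 58.0], [58.0, 16.0, 19.0, 58.0], [55.0, 13.0, 19.0, 56.0], [60.0, 15.0, 17.0, 66.0], [61.0, 13.0, 18.0, 65.0], [62.0, 12.0, 20.0, 63.0], [25.0, 3.0, 8.0, 80.0], [26.0, 1.0, 9.0, 87.0], [62.0, 12.0, 16.0, 83.0], [62.0, 10.0, 18.0, 78.0], [61.0, 8.0, 19.0, 80.0], [25.0, 20.0, -6.
[... 1201 characters left out ...]
 157.0], [28.0, -5.0, 5.0, 149.0], [64.0, -12.0, -8.0, 61.0], [61.0, -18.0, -9.0, 33.0], [52.0, -19.0, -8.0, 46.0], [35.0, -19.0, -4.0, 37.0], [64.0, 6.0, -3.0, 58.0], [29.0, 7.0, 6.0, 59.0], [30.0, 4.0, 5.0, 112.0], [31.0, 2.0, 3.0, 128.0], [32.0, -1.0, 2.0, 161.0], [29.0, -4.0, 1.0, 139.0], [64.0, -11.0, -11.0, 47.0], [69.0, -15.0, -14.0, 36.0], [54.0, -15.0, -10.0, 51.0], [48.0, -17.0, -10.0, 60.0], [39.0, -19.0, -8.0, 53.0], [63.0, 7.0, -6.0, 72.0], [58.0, 5.0, -6.0, 70.0], [26.0, 6.0, 3.0, 120.0], [31.0, 3.0, 1.0, 152.0]]
top mouth px 318.3657744630047 186.23155985680387[ WARN:0@2.470] global loadsave.cpp:1063 imwrite_ Unsupported depth image for selected encoder is fallbacked to CV_8U.
```

View pics/near.png

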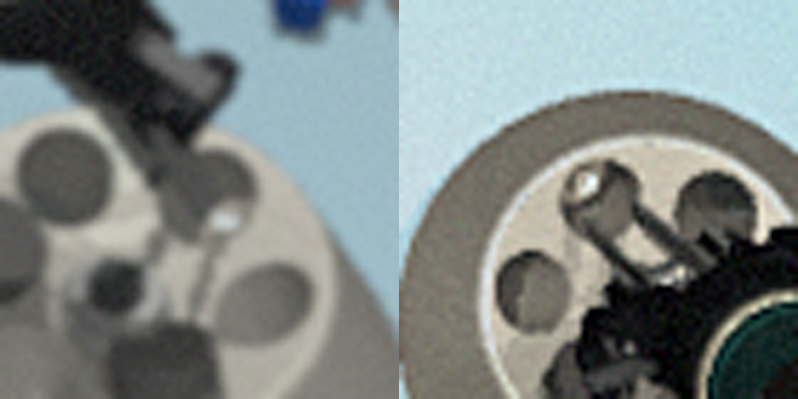

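The stem top is visible in the pocket at (228, 218) in the left half (side) and (585, 183) in the right half (top). The tongs hang about 4 mm inward of the pocket axis. I check that against the stem in the same cameras.

```bash
python3 -m jog '[{"dx":0,"dy":0,"dz":0,"rx":0,"ry":0,"rz":0,"gripper":3.85},{"dx":0,"dy":0,"dz":0,"rx":0,"ry":0,"rz":0,"gripper":3.85}]'
cat >> h.py <<'E'
a=np.array([.389,.1651,-.9063]); et=np.array([-.3907,.9205,0]); n=np.array([.8342,.3541,.4226])
er=np.array([.9205,.3907,0]); M=np.array([.5555,-.1785,0])+.058*er+[0,0,.114]
def stn(p): return np.stack([(world(p)-M)@k for k in(a,et,n)],-1)*1000
E
python3 - <<'E'
from h import *
s=get_state(); d=s["tcp_pos"]-M; print("tcp stn",d@a,d@et,d@n, s["tcp_pos"])
for c in("side","top"):
    for i in range(2):
        p=read_camera(c); Q=stn(p); b=p["image"].mean(-1)
        k=(Q[...,0]>20)&(Q[...,0]<38)&(abs(Q[...,1])<12)&(abs(Q[...,2])<14)
        q=Q[k]; print(c,"stem top",len(q),"s",np.median(q[:,0]),"t",np.percentile(q[:,1],[3,50,97]).round(1),"n",np.percentile(q[:,2],[3,50,97]).round(1))
        k=(Q[...,0]>-75)&(Q[...,0]<-18)&(abs(Q[...,1])<24)&(abs(Q[...,2])<20)&(Q[...,0]*-.9063+Q[...,2]*.4226>14)
        q=Q[k]; print(c,"tongs",len(q),"smax",np.sort(q[:,0])[-3:],"t",np.percentile(q[:,1],[2,98]).round(1),"n",np.percentile(q[:,2],[2,98]).round(1))
    s=get_state(); d=s["tcp_pos"]-M; print("tcp stn",d@a,d@et,d@n)
E
```

```text
t: 7.88
tcp_pos: [0.559, -0.1774, 0.2312]
orientation: [-2.705, -0.001, -1.169]
ft_force: [-0.2, -0.4, -1.0]
width: 0.0388
tcp stn -0.12921795295994143 -0.00033847799541902613 0.00031818523004737646 [ 0.55901531 -0.17737566  0.23124754]
side stem top 26 s 29.7011081116403 t [-7.1 -1.7  3.3] n [-1.5  3.7  9.5]
side tongs 91 smax [-25.41662969 -23.89200293 -21.32946725] t [-17.4  10.3] n [-6.8  6.7]
side stem top 24 s 28.309908265185133 t [-7.1 -2.1  2.7] n [-2.6  3.4  9.1]
side tongs 91 smax [-26.34279168 -25.68365183 -25.18893625] t [-17.7  10.7] n [-6.8  6.5]
tcp stn -0.1292908863452032 -0.0004204292837729939 0.0004058428877929266
top stem top 19 s 28.875295617360138 t [-4.   1.6  6.2] n [-0.5  4.7 12.2]
top tongs 45 smax [-28.01577782 -25.27001629 -24.48795103] t [-16.5  13. ] n [-7.3  7.9]
top stem top 17 s 28.652453940132773 t [-8.3  0.8  6.9] n [-7.9  3.8  9.7]
top tongs 43 smax [-25.5802855  -25.01088153 -23.94788533] t [-15.7  13. ] n [-7.7  8.4]
tcp stn -0.12910370971570143 -0.00033135087620727487 0.00023466909078849175
```

```bash
python3 -m jog '[{"dx":0.15,"dy":0.23,"dz":0.1,"rx":0,"ry":0,"rz":0,"gripper":3.85},{"dx":0.39,"dy":0.165,"dz":-0.906,"rx":0,"ry":0,"rz":0,"gripper":3.85},{"dx":0.39,"dy":0.165,"dz":-0.906,"rx":0,"ry":0,"rz":0,"gripper":3.85},{"dx":0.39,"dy":0.165,"dz":-0.906,"rx":0,"ry":0,"rz":0,"gripper":3.85},{"dx":0.39,"dy":0.165,"dz":-0.906,"rx":0,"ry":0,"rz":0,"gripper":3.85},{"dx":0,"dy":0,"dz":0,"rx":0,"ry":0,"rz":0,"gripper":3.85},{"dx":0,"dy":0,"dz":0,"rx":0,"ry":0,"rz":0,"gripper":3.85},{"dx":0,"dy":0,"dz":0,"rx":0,"ry":0,"rz":0,"gripper":3.85}]'
python3 - <<'E'
from h import *
s=get_state(); d=s["tcp_pos"]-M; print("tcp stn",d@a,d@et,d@n, s["ft_force"],s["wrist_torque"])
for c in("side","top"):
        p=read_camera(c); Q=stn(p)
        k=(Q[...,0]>20)&(Q[...,0]<38)&(abs(Q[...,1])<9)&(abs(Q[...,2]-3)<10)&(p["image"].mean(-1)>80)
        q=Q[k]; print(c,"stem top",len(q),np.median(q,0))
        k=(Q[...,0]>-40)&(Q[...,0]<5)&(abs(Q[...,1])<24)&(abs(Q[...,2])<20)&(Q[...,0]*-.9063+Q[...,2]*.4226>10)
        q=Q[k]; print(c,"tongs",len(q),"t",np.percentile(q[:,1],[2,98]).round(1),"n",np.percentile(q[:,2],[2,98]).round(1))
E
```

```text
t: 8.75
tcp_pos: [0.5758, -0.1682, 0.1946]
orientation: [-2.706, 0.001, -1.169]
ft_force: [-0.5, -1.6, -1.8]
width: 0.0385
tcp stn -0.08797593331452265 0.0015521272525965144 0.002149721131155935 [-0.45802636 -1.55768069 -1.80835346] [-0.11093834  0.29159484  0.01265208]
side stem top 2 [28.54203012  2.97625573 -1.02032033]
side tongs 48 t [-20.3  12.7] n [-5.2 18.5]
top stem top 15 [29.90087833 -0.43458544  4.02801103]
top tongs 23 t [-18.7  19.6] n [-3.4 18.8]
```

```bash
python3 -m jog '[{"dx":0.327,"dy":0.139,"dz":-0.761,"rx":0,"ry":0,"rz":0,"gripper":3.85},{"dx":0.327,"dy":0.139,"dz":-0.761,"rx":0,"ry":0,"rz":0,"gripper":3.85},{"dx":0.327,"dy":0.139,"dz":-0.761,"rx":0,"ry":0,"rz":0,"gripper":3.85},{"dx":0,"dy":0,"dz":0,"rx":0,"ry":0,"rz":0,"gripper":3.85}]'
python3 -m jog '[{"dx":0.327,"dy":0.139,"dz":-0.761,"rx":0,"ry":0,"rz":0,"gripper":3.85},{"dx":0.327,"dy":0.139,"dz":-0.761,"rx":0,"ry":0,"rz":0,"gripper":3.85},{"dx":0,"dy":0,"dz":0,"rx":0,"ry":0,"rz":0,"gripper":3.85},{"dx":0,"dy":0,"dz":0,"rx":0,"ry":0,"rz":0,"gripper":3.85}]'
```

```text
t: 9.18
tcp_pos: [0.5847, -0.1632, 0.1695]
orientation: [-2.708, 0.004, -1.169]
ft_force: [-1.2, -0.3, -2.1]
width: 0.0388
t: 9.52
tcp_pos: [0.5918, -0.1609, 0.1559]
orientation: [-2.706, 0.002, -1.169]
ft_force: [-0.1, -0.3, -2.1]
width: 0.0386
```

```bash
python3 -m jog '[{"dx":0,"dy":0,"dz":0,"rx":0,"ry":0,"rz":0,"gripper":3.75},{"dx":0,"dy":0,"dz":0,"rx":0,"ry":0,"rz":0,"gripper":3.7},{"dx":0,"dy":0,"dz":0,"rx":0,"ry":0,"rz":0,"gripper":3.65},{"dx":0,"dy":0,"dz":0,"rx":0,"ry":0,"rz":0,"gripper":3.5},{"dx":0,"dy":0,"dz":0,"rx":0,"ry":0,"rz":0,"gripper":3.2},{"dx":0,"dy":0,"dz":0,"rx":0,"ry":0,"rz":0,"gripper":3.0},{"dx":0,"dy":0,"dz":0,"rx":0,"ry":0,"rz":0,"gripper":3.0},{"dx":0,"dy":0,"dz":0,"rx":0,"ry":0,"rz":0,"gripper":3.0},{"dx":0,"dy":0,"dz":0,"rx":0,"ry":0,"rz":0,"gripper":3.0},{"dx":0,"dy":0,"dz":0,"rx":0,"ry":0,"rz":0,"gripper":3.0}]' 80
```

```text
t: 10.35
tcp_pos: [0.5923, -0.1615, 0.1575]
orientation: [-2.705, 0.0, -1.169]
ft_force: [-2.5, -0.0, 4.2]
width: 0.0351
```

```bash
python3 -m jog '[{"dx":0,"dy":0,"dz":0,"rx":0,"ry":0,"rz":0,"gripper":3.0},{"dx":0,"dy":0,"dz":0,"rx":0,"ry":0,"rz":0,"gripper":3.0},{"dx":0,"dy":0,"dz":0,"rx":0,"ry":0,"rz":0,"gripper":3.0}]' 40
python3 -c "
from bench import *
s=get_state();print(s)"
```

```text
t: 10.6
tcp_pos: [0.5924, -0.1615, 0.1575]
orientation: [-2.705, 0.0, -1.169]
ft_force: [-4.1, 0.6, 6.1]
width: 0.035
{'t': 10.6, 'joints': array([-0.49608677,  0.03983648,  2.06800395,  0.47473568,  0.8092282 ,
        0.38095367]), 'qvel': array([ 2.17171089e-04,  6.90887581e-04,  1.78634318e-03, -7.12863329e-04,
        1.63745288e-06, -1.46386851e-03]), 'joint_torque': array([ 8.60362295e-01, -3.39365065e+01, -3.35457301e+01,  1.75349616e+00,
       -1.51388839e+00, -1.63604131e-03]), 'tcp_pos': array([ 0.59235681, -0.16149228,  0.15746243]), 'orientation': array([-2.70483997e+00,  2.14922821e-04, -1.16930324e+00]), 'ft_force': array([-4.13497933,  0.62822325,  6.14005601]), 'wrist_torque': array([0.03845027, 0.65096051, 0.12844164]), 'width': 0.03499972248693052}
```

```bash
python3 -m jog '[{"dx":0,"dy":0,"dz":0,"rx":0,"ry":0,"rz":0,"gripper":3.0},{"dx":0,"dy":0,"dz":0,"rx":0,"ry":0,"rz":0,"gripper":3.0},{"dx":-0.117,"dy":-0.05,"dz":0.272,"rx":0,"ry":0,"rz":0,"gripper":3.0},{"dx":-0.117,"dy":-0.05,"dz":0.272,"rx":0,"ry":0,"rz":0,"gripper":3.0},{"dx":-0.117,"dy":-0.05,"dz":0.272,"rx":0,"ry":0,"rz":0,"gripper":3.0},{"dx":0,"dy":0,"dz":0,"rx":0,"ry":0,"rz":0,"gripper":3.0}]' 80
python3 -m jog '[{"dx":-0.195,"dy":-0.083,"dz":0.453,"rx":0,"ry":0,"rz":0,"gripper":3.0},{"dx":-0.195,"dy":-0.083,"dz":0.453,"rx":0,"ry":0,"rz":0,"gripper":3.0},{"dx":-0.195,"dy":-0.083,"dz":0.453,"rx":0,"ry":0,"rz":0,"gripper":3.0},{"dx":-0.195,"dy":-0.083,"dz":0.453,"rx":0,"ry":0,"rz":0,"gripper":3.0},{"dx":-0.195,"dy":-0.083,"dz":0.453,"rx":0,"ry":0,"rz":0,"gripper":3.0},{"dx":-0.195,"dy":-0.083,"dz":0.453,"rx":0,"ry":0,"rz":0,"gripper":3.0},{"dx":-0.195,"dy":-0.083,"dz":0.453,"rx":0,"ry":0,"rz":0,"gripper":3.0},{"dx":-0.195,"dy":-0.083,"dz":0.453,"rx":0,"ry":0,"rz":0,"gripper":3.0},{"dx":0,"dy":0,"dz":0,"rx":0,"ry":0,"rz":0,"gripper":3.0},{"dx":0,"dy":0,"dz":0,"rx":0,"ry":0,"rz":0,"gripper":3.0}]'
python3 - <<'E'
from h import *
ims=[]
for c in("side","top"):
    p=read_camera(c); K=p["camera_matrix"]; T=p["pose"]; x=T[:3,:3].T@(M-T[:3,3]); u=int(K[0][0]*x[0]/-x[2]+K[0][2]); v=int(K[1][1]*-x[1]/-x[2]+K[1][2])
    ims.append(cv2.resize(p["image"][v-35:v+35,u-35:u+35],None,fx=5.7,fy=5.7,interpolation=cv2.INTER_CUBIC))
cv2.imwrite("pics/draw.png",cv2.convertScaleAbs(np.hstack(ims),alpha=1.5))
E
```

```text
t: 11.1
tcp_pos: [0.5886, -0.163, 0.1653]
orientation: [-2.705, 0.0, -1.17]
ft_force: [0.6, -0.4, -1.7]
width: 0.0349
t: 11.93
tcp_pos: [0.5731, -0.1697, 0.2019]
orientation: [-2.705, 0.0, -1.17]
ft_force: [-0.4, -0.1, -1.6]
width: 0.0348
```

View pics/draw.png

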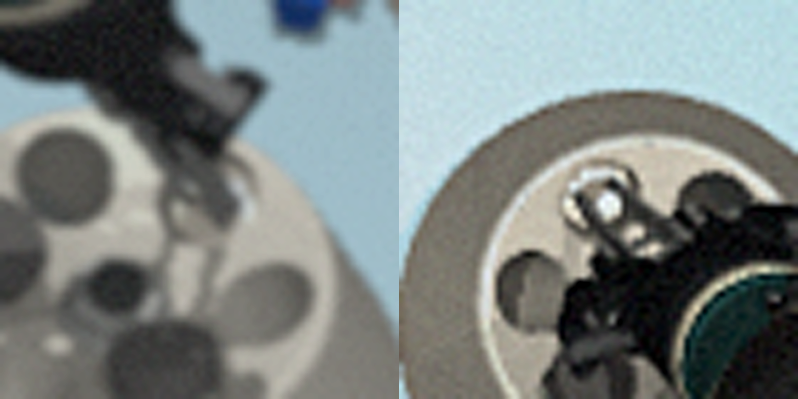

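The spacer is between the jaws and rising: its white plug is at the mouth at (600, 195). I keep drawing along the axis, then lift straight up.

```bash
python3 -m jog '[{"dx":-0.312,"dy":-0.132,"dz":0.725,"rx":0,"ry":0,"rz":0,"gripper":3.0},{"dx":-0.312,"dy":-0.132,"dz":0.725,"rx":0,"ry":0,"rz":0,"gripper":3.0},{"dx":-0.312,"dy":-0.132,"dz":0.725,"rx":0,"ry":0,"rz":0,"gripper":3.0},{"dx":-0.312,"dy":-0.132,"dz":0.725,"rx":0,"ry":0,"rz":0,"gripper":3.0},{"dx":-0.312,"dy":-0.132,"dz":0.725,"rx":0,"ry":0,"rz":0,"gripper":3.0},{"dx":-0.312,"dy":-0.132,"dz":0.725,"rx":0,"ry":0,"rz":0,"gripper":3.0},{"dx":-0.312,"dy":-0.132,"dz":0.725,"rx":0,"ry":0,"rz":0,"gripper":3.0},{"dx":-0.312,"dy":-0.132,"dz":0.725,"rx":0,"ry":0,"rz":0,"gripper":3.0},{"dx":0,"dy":0,"dz":1,"rx":0,"ry":0,"rz":0,"gripper":3.0},{"dx":0,"dy":0,"dz":1,"rx":0,"ry":0,"rz":0,"gripper":3.0}]'
python3 -m jog '[{"dx":0,"dy":0,"dz":1,"rx":0,"ry":0,"rz":0,"gripper":3.0},{"dx":0,"dy":0,"dz":1,"rx":0,"ry":0,"rz":0,"gripper":3.0},{"dx":0,"dy":0,"dz":1,"rx":0,"ry":0,"rz":0,"gripper":3.0},{"dx":0,"dy":0,"dz":1,"rx":0,"ry":0,"rz":0,"gripper":3.0},{"dx":0,"dy":0,"dz":0,"rx":0,"ry":0,"rz":0,"gripper":3.0},{"dx":0,"dy":0,"dz":0,"rx":0,"ry":0,"rz":0,"gripper":3.0},{"dx":0,"dy":0,"dz":0,"rx":0,"ry":0,"rz":0,"gripper":3.0}]'
```

```text
t: 12.87
tcp_pos: [0.5478, -0.1801, 0.2802]
orientation: [-2.705, 0.001, -1.17]
ft_force: [0.4, -0.3, -2.1]
width: 0.0351
t: 13.45
tcp_pos: [0.5479, -0.1799, 0.3189]
orientation: [-2.706, 0.001, -1.169]
ft_force: [-0.4, 0.6, -2.9]
width: 0.0351
```

```bash
python3 -m jog '[{"dx":-0.05,"dy":0.8,"dz":0,"rx":-0.98,"ry":2.3,"rz":0,"gripper":3.0},{"dx":-0.05,"dy":1.4,"dz":0,"rx":-0.98,"ry":2.3,"rz":0,"gripper":3.0},{"dx":-0.05,"dy":1.8,"dz":0,"rx":-0.98,"ry":2.3,"rz":0,"gripper":3.0},{"dx":-0.05,"dy":1.8,"dz":0,"rx":-0.98,"ry":2.3,"rz":0,"gripper":3.0},{"dx":-0.05,"dy":1.8,"dz":0,"rx":-0.98,"ry":2.3,"rz":0,"gripper":3.0},{"dx":-0.05,"dy":1.8,"dz":0,"rx":-0.98,"ry":2.3,"rz":0,"gripper":3.0},{"dx":-0.05,"dy":1.8,"dz":0,"rx":-0.98,"ry":2.3,"rz":0,"gripper":3.0},{"dx":-0.05,"dy":1.8,"dz":0,"rx":-0.98,"ry":2.3,"rz":0,"gripper":3.0},{"dx":-0.05,"dy":1.8,"dz":0,"rx":-0.98,"ry":2.3,"rz":0,"gripper":3.0},{"dx":-0.05,"dy":1.8,"dz":0,"rx":-0.98,"ry":2.3,"rz":0,"gripper":3.0}]'
python3 -m jog '[{"dx":-0.05,"dy":1.8,"dz":0,"rx":0,"ry":0,"rz":-2.5,"gripper":3.0},{"dx":-0.05,"dy":1.8,"dz":0,"rx":0,"ry":0,"rz":-2.5,"gripper":3.0},{"dx":-0.05,"dy":1.8,"dz":0,"rx":0,"ry":0,"rz":-2.5,"gripper":3.0},{"dx":-0.05,"dy":1.8,"dz":0,"rx":0,"ry":0,"rz":-2.5,"gripper":3.0},{"dx":-0.05,"dy":1.8,"dz":0,"rx":0,"ry":0,"rz":-2.5,"gripper":3.0},{"dx":-0.05,"dy":1.8,"dz":0,"rx":0,"ry":0,"rz":-2.5,"gripper":3.0},{"dx":-0.05,"dy":1.8,"dz":0,"rx":0,"ry":0,"rz":-2.5,"gripper":3.0},{"dx":0,"dy":1.5,"dz":0,"rx":0,"ry":0,"rz":-2.5,"gripper":3.0},{"dx":0,"dy":1.0,"dz":0,"rx":0,"ry":0,"rz":-2.5,"gripper":3.0},{"dx":0,"dy":0.6,"dz":0,"rx":0,"ry":0,"rz":0,"gripper":3.0}]'
python3 -m jog '[{"dx":0,"dy":0,"dz":-1,"rx":0,"ry":0,"rz":0,"gripper":3.0},{"dx":0,"dy":0,"dz":-1,"rx":0,"ry":0,"rz":0,"gripper":3.0},{"dx":0,"dy":0,"dz":-1,"rx":0,"ry":0,"rz":0,"gripper":3.0},{"dx":0,"dy":0,"dz":-1,"rx":0,"ry":0,"rz":0,"gripper":3.0},{"dx":0,"dy":0,"dz":-1,"rx":0,"ry":0,"rz":0,"gripper":3.0},{"dx":0,"dy":0,"dz":-1,"rx":0,"ry":0,"rz":0,"gripper":3.0},{"dx":0,"dy":0,"dz":0,"rx":0,"ry":0,"rz":0,"gripper":3.0},{"dx":0,"dy":0,"dz":0,"rx":0,"ry":0,"rz":0,"gripper":3.0}]'
cat >> h.py <<'E'
def look(name):
    ims=[]; t=get_state()["tcp_pos"]
    for c in("side","top"):
        p=read_camera(c); P=world(p); b=p["image"].mean(-1)
        m=(np.hypot(P[...,0]-t[0],P[...,1]-t[1])<.032)&(P[...,2]>.012)&(P[...,2]<t[2]-.09)
        q=P[m]; print(c,"n",len(q),"zmin",np.sort(q[:,2])[:4].round(4) if len(q) else"")
        for z in np.arange(.01,t[2]-.09,.01):
            k=q[(q[:,2]>=z)&(q[:,2]<z+.01)]
            if len(k)>3: print("  z",round(z,3),len(k),"x",np.percentile(k[:,0],[3,97]).round(4),"y",np.percentile(k[:,1],[3,97]).round(4))
        T=p["pose"];K=p["camera_matrix"]; x=T[:3,:3].T@(np.array([t[0],t[1],.08])-T[:3,3]); u=int(K[0][0]*x[0]/-x[2]+K[0][2]); v=int(K[1][1]*-x[1]/-x[2]+K[1][2])
        v=max(v,45);ims.append(cv2.resize(p["image"][v-45:v+45,u-45:u+45],(400,400),interpolation=cv2.INTER_CUBIC))
    cv2.imwrite(name,cv2.convertScaleAbs(np.hstack(ims),alpha=1.4))
E
python3 -c "
from h import *
look('pics/over.png'); print(get_state())"
```

```text
t: 14.28
tcp_pos: [0.5427, -0.0129, 0.3185]
orientation: [3.139, 0.001, -1.169]
ft_force: [-0.3, -0.4, -2.7]
width: 0.0349
t: 15.12
tcp_pos: [0.5391, 0.1443, 0.3181]
orientation: [3.14, 0.001, -1.562]
ft_force: [-1.0, 0.3, -1.8]
width: 0.0348
t: 15.78
tcp_pos: [0.539, 0.1425, 0.2582]
orientation: [3.139, -0.0, -1.562]
ft_force: [0.2, 0.3, -1.2]
width: 0.0348
side n 255 zmin [0.1126 0.1135 0.1141 0.1143]
  z 0.11 22 x [0.5218 0.5527] y [0.1225 0.1365]
  z 0.12 39 x [0.5212 0.5525] y [0.1205 0.1419]
  z 0.13 42 x [0.5211 0.5536] y [0.1215 0.1411]
  z 0.14 66 x [0.5214 0.5569] y [0.1209 0.1521]
  z 0.15 64 x [0.5241 0.5554] y [0.1235 0.1508]
  z 0.16 22 x [0.532  0.5443] y [0.1289 0.1503]
top n 29 zmin [0.0124 0.0134 0.1239 0.1251]
  z 0.12 4 x [0.5288 0.5363] y [0.1242 0.1272]
  z 0.14 11 x [0.5272 0.5479] y [0.1225 0.1574]
  z 0.15 9 x [0.5298 0.5471] y [0.124  0.1596]
{'t': 15.8833, 'joints': array([2.14055981e-01, 2.62525499e-02, 1.82126106e+00, 2.19944508e-05,
       1.29314661e+00, 1.77640796e+00]), 'qvel': array([ 0.0023303 , -0.00821282, -0.01145047,  0.00204441, -0.0011494 ,
       -0.00032924]), 'joint_torque': array([-3.97006434e-02, -3.88998878e+01, -3.73437810e+01, -1.54947262e-03,
        3.28173512e-02, -9.53805902e-04]), 'tcp_pos': array([0.54001487, 0.14288096, 0.25989155]), 'orientation': array([-3.14068418e+00,  2.11083688e-04, -1.56235791e+00]), 'ft_force': array([ 0.69995236, -0.0523667 , -2.32055964]), 'wrist_torque': array([ 0.01583761,  0.01722801, -0.04235102]), 'width': 0.03482771376651496}
```

View pics/over.png

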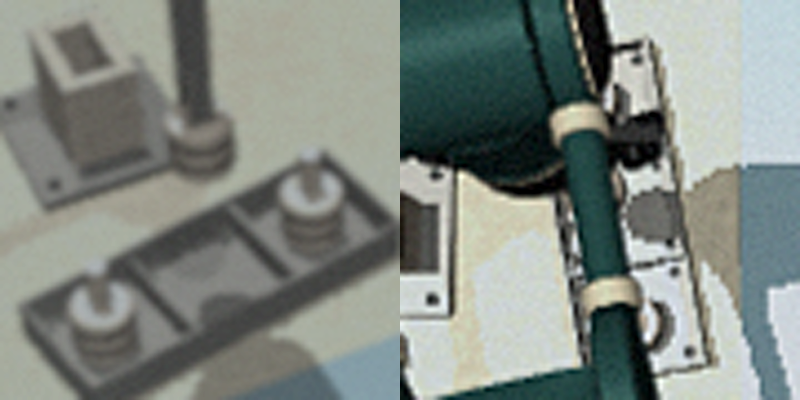

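The spacer hangs upright over the middle compartment, underside at about 0.113 m. Now I lower it.

```bash
python3 -m jog '[{"dx":0,"dy":0,"dz":-1.5,"rx":0,"ry":0,"rz":0,"gripper":3.0},{"dx":0,"dy":0,"dz":-1.5,"rx":0,"ry":0,"rz":0,"gripper":3.0},{"dx":0,"dy":0,"dz":-1.5,"rx":0,"ry":0,"rz":0,"gripper":3.0},{"dx":0,"dy":0,"dz":-1.5,"rx":0,"ry":0,"rz":0,"gripper":3.0},{"dx":0,"dy":0,"dz":-1.5,"rx":0,"ry":0,"rz":0,"gripper":3.0},{"dx":0,"dy":0,"dz":-1.5,"rx":0,"ry":0,"rz":0,"gripper":3.0},{"dx":0,"dy":0,"dz":-0.8,"rx":0,"ry":0,"rz":0,"gripper":3.0},{"dx":0,"dy":0,"dz":-0.4,"rx":0,"ry":0,"rz":0,"gripper":3.0},{"dx":0,"dy":0,"dz":0,"rx":0,"ry":0,"rz":0,"gripper":3.0},{"dx":0,"dy":0,"dz":0,"rx":0,"ry":0,"rz":0,"gripper":3.0}]'
python3 -m jog '[{"dx":0,"dy":0,"dz":-0.2,"rx":0,"ry":0,"rz":0,"gripper":3.0},{"dx":0,"dy":0,"dz":-0.2,"rx":0,"ry":0,"rz":0,"gripper":3.0},{"dx":0,"dy":0,"dz":0,"rx":0,"ry":0,"rz":0,"gripper":3.0},{"dx":0,"dy":0,"dz":0,"rx":0,"ry":0,"rz":0,"gripper":3.0}]'
python3 -m jog '[{"dx":0,"dy":0,"dz":-0.15,"rx":0,"ry":0,"rz":0,"gripper":3.0},{"dx":0,"dy":0,"dz":0,"rx":0,"ry":0,"rz":0,"gripper":3.0},{"dx":0,"dy":0,"dz":0,"rx":0,"ry":0,"rz":0,"gripper":3.0}]'
```

```text
t: 16.72
tcp_pos: [0.5403, 0.1431, 0.1583]
orientation: [-3.14, 0.0, -1.562]
ft_force: [0.1, -0.2, -2.3]
width: 0.0351
t: 17.05
tcp_pos: [0.5397, 0.1429, 0.1537]
orientation: [-3.141, 0.0, -1.562]
ft_force: [0.7, 0.2, -2.6]
width: 0.0347
t: 17.3
tcp_pos: [0.5395, 0.1429, 0.1518]
orientation: [3.141, -0.0, -1.562]
ft_force: [-0.6, 0.5, -1.8]
width: 0.035
```

```bash
python3 -m jog '[{"dx":0,"dy":0,"dz":-0.1,"rx":0,"ry":0,"rz":0,"gripper":3.0},{"dx":0,"dy":0,"dz":0,"rx":0,"ry":0,"rz":0,"gripper":3.0},{"dx":0,"dy":0,"dz":0,"rx":0,"ry":0,"rz":0,"gripper":3.0}]'
python3 -m jog '[{"dx":0,"dy":0,"dz":-0.1,"rx":0,"ry":0,"rz":0,"gripper":3.0},{"dx":0,"dy":0,"dz":0,"rx":0,"ry":0,"rz":0,"gripper":3.0},{"dx":0,"dy":0,"dz":0,"rx":0,"ry":0,"rz":0,"gripper":3.0}]'
python3 -m jog '[{"dx":0,"dy":0,"dz":-0.05,"rx":0,"ry":0,"rz":0,"gripper":3.0},{"dx":0,"dy":0,"dz":0,"rx":0,"ry":0,"rz":0,"gripper":3.0},{"dx":0,"dy":0,"dz":0,"rx":0,"ry":0,"rz":0,"gripper":3.0}]'
```

```text
t: 17.55
tcp_pos: [0.5395, 0.1429, 0.1508]
orientation: [3.141, -0.0, -1.562]
ft_force: [0.7, 0.1, -2.0]
width: 0.0349
t: 17.8
tcp_pos: [0.5397, 0.1429, 0.1499]
orientation: [-3.141, 0.0, -1.562]
ft_force: [-0.1, 0.3, -0.9]
width: 0.0352
t: 18.05
tcp_pos: [0.5399, 0.143, 0.1498]
orientation: [-3.141, 0.0, -1.562]
ft_force: [-0.6, 0.5, 1.3]
width: 0.0352
```

```bash
python3 -m jog '[{"dx":0,"dy":0,"dz":0,"rx":0,"ry":0,"rz":0,"gripper":3.55},{"dx":0,"dy":0,"dz":0,"rx":0,"ry":0,"rz":0,"gripper":3.6},{"dx":0,"dy":0,"dz":0,"rx":0,"ry":0,"rz":0,"gripper":3.65},{"dx":0,"dy":0,"dz":0,"rx":0,"ry":0,"rz":0,"gripper":3.7},{"dx":0,"dy":0,"dz":0,"rx":0,"ry":0,"rz":0,"gripper":3.75},{"dx":0,"dy":0,"dz":0,"rx":0,"ry":0,"rz":0,"gripper":3.8},{"dx":0,"dy":0,"dz":0,"rx":0,"ry":0,"rz":0,"gripper":3.85},{"dx":0,"dy":0,"dz":0,"rx":0,"ry":0,"rz":0,"gripper":3.85},{"dx":0,"dy":0,"dz":0,"rx":0,"ry":0,"rz":0,"gripper":3.85},{"dx":0,"dy":0,"dz":0,"rx":0,"ry":0,"rz":0,"gripper":3.85}]' 60
python3 -c "
from h import *
look('pics/rel.png')"
```

```text
t: 18.88
tcp_pos: [0.5396, 0.1429, 0.1493]
orientation: [3.142, -0.0, -1.562]
ft_force: [-0.9, 0.3, -1.0]
width: 0.0383
side n 202 zmin [0.012  0.0121 0.0127 0.0129]
  z 0.01 31 x [0.5226 0.5578] y [0.1217 0.142 ]
  z 0.02 33 x [0.5232 0.5527] y [0.1222 0.1368]
  z 0.03 46 x [0.5222 0.5599] y [0.1212 0.1453]
  z 0.04 70 x [0.5241 0.5578] y [0.1221 0.1527]
  z 0.05 22 x [0.5326 0.5459] y [0.124  0.1543]
top n 17 zmin [0.0127 0.0227 0.029  0.0295]
  z 0.02 4 x [0.525  0.5416] y [0.1238 0.1566]
  z 0.03 6 x [0.5358 0.547 ] y [0.1231 0.1487]
  z 0.04 6 x [0.5262 0.5324] y [0.1516 0.1577]
```

View pics/rel.png

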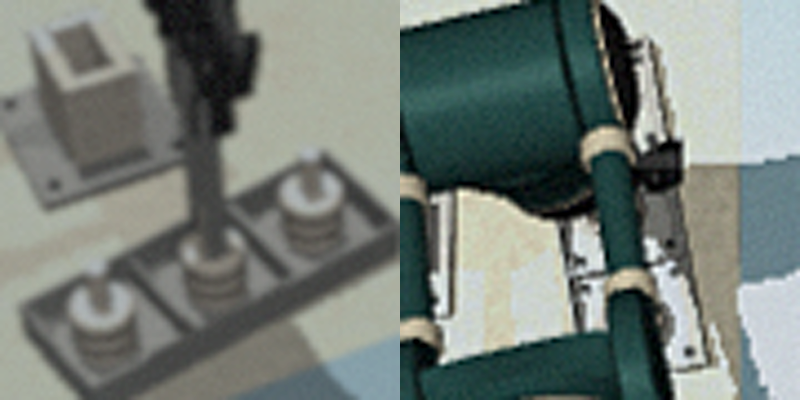

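The spacer stands upright in the middle compartment at (215, 270) and the jaws are open. I raise straight up and go to the stand.

```bash
python3 -m jog '[{"dx":0,"dy":0,"dz":0.5,"rx":0,"ry":0,"rz":0,"gripper":3.85},{"dx":0,"dy":0,"dz":1,"rx":0,"ry":0,"rz":0,"gripper":3.85},{"dx":0,"dy":0,"dz":1.5,"rx":0,"ry":0,"rz":0,"gripper":3.85},{"dx":0,"dy":0,"dz":2,"rx":0,"ry":0,"rz":0,"gripper":3.85},{"dx":0,"dy":0,"dz":2,"rx":0,"ry":0,"rz":0,"gripper":3.85},{"dx":0,"dy":0,"dz":2,"rx":0,"ry":0,"rz":0,"gripper":3.85},{"dx":0,"dy":0,"dz":2,"rx":0,"ry":0,"rz":0,"gripper":3.85},{"dx":0,"dy":0,"dz":0,"rx":0,"ry":0,"rz":0,"gripper":3.85}]'
python3 -m jog '[{"dx":-0.2,"dy":1,"dz":0,"rx":0,"ry":0,"rz":0,"gripper":3.85},{"dx":-0.2,"dy":2.2,"dz":0,"rx":0,"ry":0,"rz":0,"gripper":3.85},{"dx":-0.2,"dy":2.2,"dz":0,"rx":0,"ry":0,"rz":0,"gripper":3.85},{"dx":-0.2,"dy":2.2,"dz":0,"rx":0,"ry":0,"rz":-0.3,"gripper":3.85},{"dx":-0.2,"dy":2.2,"dz":0,"rx":0,"ry":0,"rz":0,"gripper":3.85},{"dx":-0.2,"dy":2.2,"dz":0,"rx":0,"ry":0,"rz":0,"gripper":3.85},{"dx":-0.2,"dy":2.2,"dz":0,"rx":0,"ry":0,"rz":0,"gripper":3.85},{"dx":0,"dy":1.6,"dz":0,"rx":0,"ry":0,"rz":0,"gripper":3.85},{"dx":0,"dy":0.9,"dz":0,"rx":0,"ry":0,"rz":0,"gripper":3.85},{"dx":0,"dy":0,"dz":0,"rx":0,"ry":0,"rz":0,"gripper":3.85}]'
python3 -m jog '[{"dx":0,"dy":0,"dz":0,"rx":0,"ry":0,"rz":0,"gripper":3.85},{"dx":0,"dy":0,"dz":0,"rx":0,"ry":0,"rz":0,"gripper":3.85}]'
python3 - <<'E'
from h import *
p=read_camera("side"); t=get_state()["tcp_pos"]; P=world(p); print(t)
m=(np.hypot(P[...,0]-t[0],P[...,1]-t[1])<.035)&(P[...,2]<t[2]-.01)&(P[...,2]>.1)
q=P[m]; print(len(q),np.sort(q[:,2])[:5],np.percentile(q,[2,98],axis=0))
for lo in (.13,.16,.19,.22):
    k=q[abs(q[:,2]-lo)<.015]
    if len(k): print(lo,np.percentile(k,[3,97],axis=0).round(4).tolist())
# new spacer
m=(np.hypot(P[...,0]-.54,P[...,1]-.143)<.025)&(P[...,2]>.01); q=P[m]; k=q[q[:,2]>.066]; print("spacer",q[:,2].max(),len(k),k.mean(0), np.percentile(q[q[:,2]<.041],[3,97],axis=0).round(4).tolist())
k=P[(abs(P[...,2]-.0755)<.004)&(abs(P[...,0]-.525)<.04)&(abs(P[...,1]-.309)<.05)]; print("block",len(k),np.percentile(k,[1,99],axis=0).round(4).tolist())
E
```

```text
t: 19.65
tcp_pos: [0.5426, 0.1436, 0.2658]
orientation: [-3.132, 0.002, -1.562]
ft_force: [-0.8, 0.2, -0.3]
width: 0.0382
t: 20.48
tcp_pos: [0.5248, 0.3116, 0.2581]
orientation: [3.14, -0.0, -1.565]
ft_force: [0.0, -0.6, -0.7]
width: 0.0386
t: 20.65
tcp_pos: [0.5256, 0.309, 0.2589]
orientation: [3.141, -0.001, -1.568]
ft_force: [0.3, -0.2, -2.0]
width: 0.0387
[0.52571142 0.30888584 0.25915575]
235 [0.15279934 0.15651791 0.15699413 0.15717732 0.15883233] [[0.51863291 0.2899035  0.15952305]
 [0.532627   0.32279807 0.24745034]]
0.16 [[0.5183, 0.2906, 0.1567], [0.5317, 0.3212, 0.1741]]
0.19 [[0.5188, 0.2909, 0.1771], [0.5324, 0.3217, 0.204]]
0.22 [[0.5193, 0.2907, 0.2057], [0.5326, 0.3228, 0.2342]]
spacer 0.07804848668447673 27 [0.54043939 0.13936115 0.07278399] [[0.5228, 0.1211, 0.0127], [0.5584, 0.1515, 0.0409]]
block 197 [[0.5015, 0.2744, 0.072], [0.5503, 0.3452, 0.0793]]
```

```bash
python3 -m jog '[{"dx":0,"dy":0,"dz":-1.5,"rx":0,"ry":0,"rz":0,"gripper":3.85},{"dx":0,"dy":0,"dz":-2,"rx":0,"ry":0,"rz":0,"gripper":3.85},{"dx":0,"dy":0,"dz":-2,"rx":0,"ry":0,"rz":0,"gripper":3.85},{"dx":0,"dy":0,"dz":-1,"rx":0,"ry":0,"rz":0,"gripper":3.85},{"dx":0,"dy":0,"dz":-1,"rx":0,"ry":0,"rz":0,"gripper":3.85},{"dx":0,"dy":0,"dz":-1,"rx":0,"ry":0,"rz":0,"gripper":3.85},{"dx":0,"dy":0,"dz":-1,"rx":0,"ry":0,"rz":0,"gripper":3.85},{"dx":0,"dy":0,"dz":0,"rx":0,"ry":0,"rz":0,"gripper":3.85},{"dx":0,"dy":0,"dz":0,"rx":0,"ry":0,"rz":0,"gripper":3.85}]'
python3 -m jog '[{"dx":0,"dy":0,"dz":-1.5,"rx":0,"ry":0,"rz":0,"gripper":3.85},{"dx":0,"dy":0,"dz":-1.5,"rx":0,"ry":0,"rz":0,"gripper":3.85},{"dx":0,"dy":0,"dz":-1,"rx":0,"ry":0,"rz":0,"gripper":3.85},{"dx":0,"dy":0,"dz":-0.4,"rx":0,"ry":0,"rz":0,"gripper":3.85},{"dx":0,"dy":0,"dz":0,"rx":0,"ry":0,"rz":0,"gripper":3.85},{"dx":0,"dy":0,"dz":0,"rx":0,"ry":0,"rz":0,"gripper":3.85}]'
python3 -m jog '[{"dx":0,"dy":0,"dz":-0.3,"rx":0,"ry":0,"rz":0,"gripper":3.85},{"dx":0,"dy":0,"dz":0,"rx":0,"ry":0,"rz":0,"gripper":3.85},{"dx":0,"dy":0,"dz":0,"rx":0,"ry":0,"rz":0,"gripper":3.85}]'
```

```text
t: 21.45
tcp_pos: [0.5254, 0.3097, 0.164]
orientation: [3.141, -0.0, -1.568]
ft_force: [0.1, 0.2, -1.1]
width: 0.0386
t: 21.95
tcp_pos: [0.5259, 0.3101, 0.1209]
orientation: [-3.141, 0.0, -1.567]
ft_force: [1.4, 0.4, -2.3]
width: 0.0385
t: 22.2
tcp_pos: [0.5259, 0.3101, 0.1179]
orientation: [-3.141, 0.0, -1.567]
ft_force: [1.1, -0.5, -1.0]
width: 0.0386
```

```bash
python3 -m jog '[{"dx":0,"dy":0,"dz":-0.3,"rx":0,"ry":0,"rz":0,"gripper":3.85},{"dx":0,"dy":0,"dz":0,"rx":0,"ry":0,"rz":0,"gripper":3.85},{"dx":0,"dy":0,"dz":0,"rx":0,"ry":0,"rz":0,"gripper":3.85}]'
python3 -m jog '[{"dx":0,"dy":0,"dz":-0.2,"rx":0,"ry":0,"rz":0,"gripper":3.85},{"dx":0,"dy":0,"dz":0,"rx":0,"ry":0,"rz":0,"gripper":3.85},{"dx":0,"dy":0,"dz":0,"rx":0,"ry":0,"rz":0,"gripper":3.85}]'
```

```text
t: 22.45
tcp_pos: [0.5254, 0.3098, 0.1142]
orientation: [3.141, -0.0, -1.567]
ft_force: [0.7, 0.3, -1.6]
width: 0.0383
t: 22.7
tcp_pos: [0.5259, 0.3101, 0.1127]
orientation: [-3.141, 0.0, -1.567]
ft_force: [-0.7, 0.8, 0.9]
width: 0.0384
```

```bash
python3 -m jog '[{"dx":0,"dy":0,"dz":-0.05,"rx":0,"ry":0,"rz":0,"gripper":3.9},{"dx":0,"dy":0,"dz":0,"rx":0,"ry":0,"rz":0,"gripper":4.0},{"dx":0,"dy":0,"dz":0,"rx":0,"ry":0,"rz":0,"gripper":4.1},{"dx":0,"dy":0,"dz":0,"rx":0,"ry":0,"rz":0,"gripper":4.4},{"dx":0,"dy":0,"dz":0,"rx":0,"ry":0,"rz":0,"gripper":6},{"dx":0,"dy":0,"dz":0,"rx":0,"ry":0,"rz":0,"gripper":7.5},{"dx":0,"dy":0,"dz":0,"rx":0,"ry":0,"rz":0,"gripper":7.5},{"dx":0,"dy":0,"dz":0,"rx":0,"ry":0,"rz":0,"gripper":7.5},{"dx":0,"dy":0,"dz":0,"rx":0,"ry":0,"rz":0,"gripper":7.5}]'
python3 -m jog '[{"dx":0,"dy":0,"dz":1,"rx":0,"ry":0,"rz":0,"gripper":7.5},{"dx":0,"dy":0,"dz":2,"rx":0,"ry":0,"rz":0,"gripper":7.5},{"dx":0,"dy":0,"dz":2,"rx":0,"ry":0,"rz":0,"gripper":7.5},{"dx":0,"dy":0,"dz":2,"rx":0,"ry":0,"rz":0,"gripper":7.5},{"dx":0,"dy":0,"dz":2,"rx":0,"ry":0,"rz":0,"gripper":7.5},{"dx":0,"dy":0,"dz":2,"rx":0,"ry":0,"rz":0,"gripper":7.5},{"dx":-1,"dy":2,"dz":2,"rx":0,"ry":0,"rz":0,"gripper":7.5},{"dx":-2,"dy":3,"dz":2,"rx":0,"ry":0,"rz":0,"gripper":7.5},{"dx":-2,"dy":3,"dz":1,"rx":0,"ry":0,"rz":0,"gripper":7.5},{"dx":-2,"dy":3,"dz":0,"rx":0,"ry":0,"rz":0,"gripper":7.5}]'
python3 -m jog '[{"dx":-2,"dy":3,"dz":0,"rx":0,"ry":0,"rz":0,"gripper":7.5},{"dx":-2,"dy":3,"dz":0,"rx":0,"ry":0,"rz":0,"gripper":7.5},{"dx":-2,"dy":2,"dz":0,"rx":0,"ry":0,"rz":0,"gripper":7.5},{"dx":0,"dy":0,"dz":0,"rx":0,"ry":0,"rz":0,"gripper":7.5},{"dx":0,"dy":0,"dz":0,"rx":0,"ry":0,"rz":0,"gripper":7.5},{"dx":0,"dy":0,"dz":0,"rx":0,"ry":0,"rz":0,"gripper":7.5}]'
python3 - <<'E'
from h import *
for c in("side","top"):
    p=read_camera(c); P=world(p)
    if c=="side": im=p["image"]
    q=P[(np.hypot(P[...,0]-.525,P[...,1]-.309)<.04)&(P[...,2]>.09)]
    for lo in(.10,.13,.16):
        k=q[abs(q[:,2]-lo)<.015]; print(c,"tongs",lo,np.percentile(k,[3,97],axis=0).round(4).tolist() if len(k) else "")
    print("top",q[:,2].max())
    for xy in((.462,.129),(.54,.143),(.615,.158)):
        q=P[(np.hypot(P[...,0]-xy[0],P[...,1]-xy[1])<.025)&(P[...,2]>.066)&(P[...,2]<.085)]; print(c,"stem top",len(q),q.mean(0).round(4),q[:,2].max())
cv2.imwrite("pics/end.png",cv2.convertScaleAbs(cv2.resize(im[70:330,120:440],(800,650))[:600],alpha=1.3))
E
```

```text
t: 23.45
tcp_pos: [0.5255, 0.3098, 0.1117]
orientation: [3.141, -0.0, -1.567]
ft_force: [-0.5, 0.7, 0.0]
width: 0.0747
t: 24.28
tcp_pos: [0.4566, 0.4219, 0.2772]
orientation: [-3.136, 0.005, -1.569]
ft_force: [0.9, 0.8, -1.2]
width: 0.075
t: 24.78
tcp_pos: [0.3958, 0.4997, 0.2724]
orientation: [-3.141, -0.0, -1.567]
ft_force: [0.2, 0.2, -0.8]
width: 0.0755
side tongs 0.1 [[0.5189, 0.2933, 0.0915], [0.5331, 0.3296, 0.1136]]
side tongs 0.13 [[0.5157, 0.2899, 0.1173], [0.5349, 0.3292, 0.1442]]
side tongs 0.16 [[0.5161, 0.2922, 0.1473], [0.5354, 0.3245, 0.1741]]
top 0.17723228048909678
side stem top 29 [0.4622 0.1276 0.0723] 0.0767043706487115
side stem top 24 [0.541  0.1402 0.073 ] 0.07848903991642997
side stem top 24 [0.6148 0.1575 0.0729] 0.0783336020134705
top tongs 0.1 [[0.5155, 0.2933, 0.0925], [0.528, 0.3276, 0.1148]]
top tongs 0.13 [[0.5147, 0.2924, 0.1185], [0.5343, 0.3286, 0.1447]]
top tongs 0.16 [[0.5152, 0.2945, 0.1459], [0.5343, 0.3298, 0.1732]]
top 0.18233693527543515
top stem top 18 [0.4621 0.1302 0.074 ] 0.07742650534610873
top stem top 21 [0.5404 0.1423 0.0744] 0.08037586088704551
top stem top 20 [0.6141 0.1588 0.073 ] 0.07978547297853655
```

View pics/end.png

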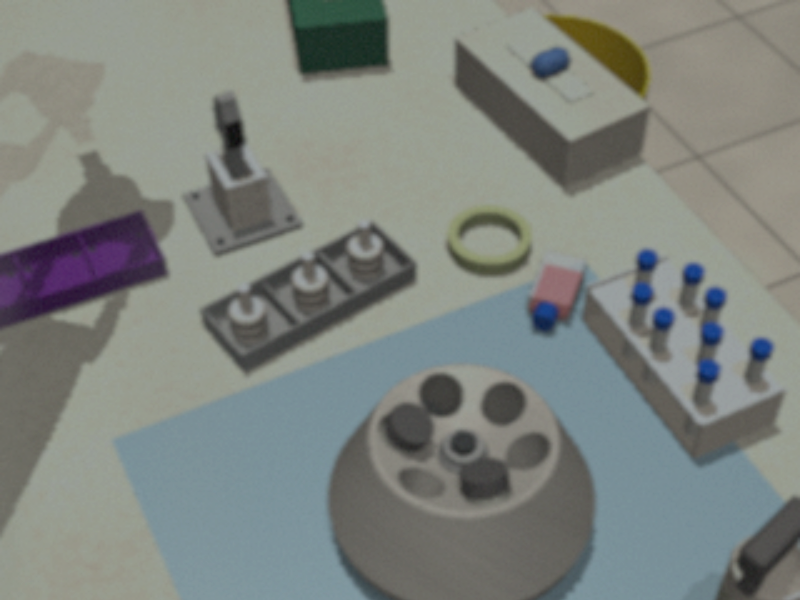

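The last picture shows three upright spacers in the tray, around (310, 285), and the tongs back in their stand at (230, 120). The spacer's pocket is empty at (503, 402) and both tubes are still in place, so I hand in.

```bash
python3 -c "
from bench import *
print(hand_in())"
```

```text
the job is handed in; nothing more can be done
None
```

I drew the spacer out of its pocket with the tongs and set it upright in the tray's middle compartment. The tongs are back in their stand, and I handed the job in at about 25 s of the 54 s allowed; no verdict was reported.

**Last checks:**
- **Spacer:** the stem top measured (0.541, 0.141, 0.073–0.074), about 2 mm from the compartment's centre, upright in the picture.
- **Tongs:** centred in the slot and vertical. The top of the bow read 0.177 m by the side camera and 0.182 m by the top camera, against 0.177–0.179 m at the start, so they are seated.
- **Spares:** within about 1–2 mm of where they started.
- **Tubes:** still in their pockets in the last picture.
- **Bystanders:** the flask and tape look undisturbed in the last picture. The spray bottle was cut off at the edge, and the beaker and tip box were out of view. I did not re-measure any of them, but the arm never went near them.
- **Forces:** about 7 N at most at the wrist in the readings between moves.

**Disagreement:** with the stem gripped, the fingers read 35.0 mm over the pads instead of the expected 36.5 mm. The grip held through the whole move and the spacer stayed in line with the tongs.

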